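Bring the tall house round to the price card

ROBOT

A 7-joint arm with a two-finger parallel gripper is mounted at the origin on the work surface. World frame = base frame: x ahead of the robot, y to its left, z up, the work surface at z = 0. Lengths are in mm, angles in rad, forces in N, time in s.
With the tool pointing down it reaches from about 425 to 925 mm from the base axis. Payload 6.8 kg.
Tool frame: the origin (TCP) lies on the centre line of the jaws, within the pads' length; the fingertips stand 17 mm ahead of it and the grasp point (between the pads) lies 2 mm behind it; z points along the fingers, y is the direction in which the jaws open and shut (so a half turn about z gives the same grasp; the last joint's range is limited). The gripper opens to 85 mm and grips with 20 to 120 N. Pads are 22 mm wide; open, the fingers measure 114 mm over their backs; the gripper's body (76 mm by 85 mm) begins 54 mm behind the grasp point. The pads swing forward as they close: fully open they stand 13 mm farther back than shut.
Start: joints at [1.061, 0.477, 0.022, 1.555, -0.011, 1.109, -0.083], TCP at [263.986, -621.255, 248.308] pointing down, gripper open.
Joint ranges: [-2.96, 2.96], [-0.34, 2.1], [-1.41, 1.46], [0.24, 2.44], [-1.37, 4.51], [0.17, 1.92], [-2.96, 2.96]. Speed limits (rad/s): [2.39, 2.39, 3.14, 3.14, 3.14, 3.14, 3.14].

INTERFACE

Orientations are given as a unit quaternion [w, x, y, z].
In Python, from workcell import read_state, viewer, workorder gives the robot as it stands.
- The arm moves only by the tool apply_moves, never from a script. Its argument "moves" is a list of rows, each an object of numbers: "x", "y", "z": the shift along the tool's x, y, z in m; "rx", "ry", "rz": the turn, a rotation vector about the tool's x, y, z in degrees. A call has 1 to 8 rows; each row shifts and turns the commanded pose from where the row before left it, along the tool's axes as they then stand; what a row does not reach is not made up. A row lasts 1/12 s, in which the tool goes at most 41.7 mm and 7.16 degrees, less where a joint would pass 70% of its speed; a pose out of reach is approached as far as the arm can. A call with a gripper value outside its range is refused whole. "claw" is the opening, from 0 (shut) to 1 (fully open), set as the call begins (left out, the last holds). The fingers move at their own pace and stop on an object; "newtons" is the grip in N (left out, the last holds). Time passes only in rows, so rows that do not move let the fingers close. It gives the time, the measured TCP pose, the force and the opening at its end, in the units of the state.
- read_state(): the state, without advancing time (a new reading comes with each control period).
- viewer.read_camera(name): name is "scene" or "top" or "wrist"; returns a dict with "img" (480x640x3 uint8, red, green, blue), "depth" (480x640 float32, mm along the optical axis (not along the pixel's ray), 0 where there is no reading), "mtx" (3x3 intrinsics, pixels), "origin" and "attitude" of the camera in the world; the wrist camera has in their place "hand_eye" (4x4, takes a point from camera to tool coordinates, whose origin is the TCP and whose axes are the flange's). Camera axes: x right, y up, looking along -z (the intrinsics and any distortion apply to the point x, -y, -z); pixel columns grow to the right and rows downward; lengths in mm; the calibration is good to about 2 mm. A picture is of the moment at which its call begins: read the wrist's pose just before it.
- workorder.close_job(): hands the job in, once; it reports no verdict.
The state is a dict: "t": time; "q": joint angles; "qvel": joint speeds; "joint_efforts": joint torques, N m; "position": TCP position; "tcp_rot": TCP orientation; "contact_force": force on the tool from outside, world axes, zero at the start; "ft_torque": the same for the moment, N m; "opening": finger opening in mm.
Only numpy, scipy, OpenCV 4.12 (cv2) and the standard library are available. Lean on these libraries where they do the work, as an engineer would, in place of code of your own. Each camera call takes 0.05 s, during which the arm holds its last target.

TASK

By pushing gently with a fingertip against one of the spokes on top of the rotating display stand, turn the stand until the tall house stands squarely behind the blank price card on the stand's fixed foot, and leave it standing still there. Do not touch the three houses on the stand, which must stay standing where they are on the disc, do not lift anything, and leave the other things on the bench alone.

Things in the scene. Friction and masses are not known exactly. Their poses are not given: they have to be found in the camera images.
- base: Fixed grey foot of the display stand, 230 mm across, 12 mm high, on the bench. Origin: on the stand's vertical turning axis at bench height; z up, +x points from the axis to the price card. A tongue 45 mm wide runs out beyond the disc to x = 185 mm and carries the card. The tall house is squarely behind the card when its centre lies on this +x axis (y = 0, x = about 90 mm).
- card (a point): Middle of the upright blank white price card (60 mm wide, top 55 mm above the bench): 176 mm from the turning axis, 32 mm above the bench, fixed to the foot.
- spokes: Three bare round steel spokes, 12 mm thick, ends 151 mm from the axis, on a 40 mm hub at the top of the stand. Origin: on the turning axis at the spokes' mid height, 195 mm above the bench (hub top 204 mm, nothing on the stand is higher). z up; spokes point along 0, +120 and -120 degrees from x. Seen from above each lies midway between two houses; the x spoke points away from the tall house.
- rotor (a joint): Turn of the spokes, 22 mm post and dark wooden disc (270 mm across, top 26 mm above the bench), all one piece, in rad from its start, positive anticlockwise from above; either way, more than a full turn. Friction 0.14 N m plus drag of 0.3 N m per rad/s (some 3 N on a slow push 100 mm from the axis); it stops at once when not pushed. Beside the post, fingertips are clear of everything on the stand down to 145 mm above the bench.
- tall_center (a point): Centre, half-way up, of the TALL white ceramic house: 46 x 46 mm, 108 mm high to the ridge with a small chimney, loose on the disc, centre 90 mm from the axis. It rides round with the disc. Its top is 137 mm above the bench.
- low_center (a point): Centre, half-way up, of the low, wide white house: 48 x 68 mm, 70 mm high, loose on the disc, 90 mm from the axis.
- round_center (a point): Centre, half-way up, of the round white house with a cone roof: 60 mm across, 72 mm high, loose on the disc, 90 mm from the axis.
- spare: Another white house, loose on the bench: 50 x 50 mm, 85 mm high, origin under its centre. To be left alone.
- carton: Small closed brown carton, loose on the bench: 110 x 75 mm, 60 mm high, origin under its centre. To be left alone.
- pot: Open white ceramic pot, loose on the bench: 80 mm across, 70 mm high, origin under its centre. To be left alone.
Mind the look-alikes: they are no part of the job. Leave any blue look-alike of the part that bears round_center alone. Leave any green look-alike of the part that bears low_center alone.

How it is judged:
By the outcome, as a careful person would: the job done as asked, in the order asked, and still so for the second after the job is handed in, with the robot touching nothing.
It also fails if it takes over 40 s, if anything falls off the work surface, if the arm or the gripper's body presses on something with over 40 N, if the wrist force passes 120 N, or if a joint passes its speed limit or range.

## Working session

There is one attempt and no reset: what is moved stays moved. The work goes in short steps, Python scripts to look and compute and a tool call to move; the robot and the scene stay as the last step left them, time stands still between calls to the robot, and variables do not carry over. Pictures are saved under pics/ and viewed, and the job is handed in when it is done.

Besides the shell and the picture viewer there is one more tool, called after "Call:" by a JSON object that holds its "method" and its "body", one argument or row to a line. apply_moves: Moves the arm, as the interface text tells. Its arguments: {"type":"object","properties":{"moves":{"type":"array","items":{"type":"object","properties":{"x":{"type":"number"},"y":{"type":"number"},"z":{"type":"number"},"rx":{"type":"number"},"ry":{"type":"number"},"rz":{"type":"number"}}}},"claw":{"type":"number"},"newtons":{"type":"number"}},"required":["moves"]}

```bash
mkdir -p pics; ls; cat > h.py <<'E'
import numpy as np,cv2
from workcell import read_state, viewer, workorder
from scipy.spatial.transform import Rotation as R
def rot(q): return R.from_quat([q[1],q[2],q[3],q[0]]).as_matrix()
E
python3 - <<'E'
from h import *
import pickle
s=read_state();print(s)
for n in("scene","top"):
    c=viewer.read_camera(n);pickle.dump(c,open(f'{n}0.pkl','wb'))
    cv2.imwrite(f'pics/{n}0.png',c['img'][:,:,::-1]);print(n,c['mtx'],c['origin'],c['attitude'],[k for k in c])
E
```

```text
pics
{'t': 0.0, 'q': array([ 1.0608752 ,  0.47781384,  0.0223367 ,  1.55644808, -0.01150487,
        1.10929755, -0.08307921]), 'qvel': array([-0.00041613, -0.00076242, -0.00153552,  0.00011773,  0.00094937,
       -0.00087613,  0.00081817]), 'joint_efforts': array([-7.36893326e-04, -5.96445608e+01,  1.60724223e+00, -2.81193835e+01,
        1.23265429e-02,  9.34201526e-03,  2.18103219e-05]), 'position': array([ 263.76152443, -620.72455589,  247.31784278]), 'tcp_rot': array([-8.85439675e-04,  9.79880571e-01,  1.99582619e-01, -2.47414939e-04]), 'contact_force': array([0.15152375, 0.70614576, 0.74742524]), 'ft_torque': array([-0.04056046, -0.00833866,  0.01136209]), 'opening': 85.44984659137903}
scene [[510.81666731   0.         327.59412183]
 [  0.         510.81666731 233.06592972]
 [  0.           0.           1.        ]] [1258.97728245  385.91947499 1201.35034598] [0.48732507 0.1684376  0.2739429  0.81184872] ['img', 'depth', 'mtx', 'origin', 'attitude']
top [[434.58493093   0.         319.54318385]
 [  0.         434.58493093 239.16157886]
 [  0.           0.           1.        ]] [ 4.73849034e+02 -8.66077190e-01  1.33846487e+03] [ 0.7093656   0.01689608 -0.02380728 -0.70423588] ['img', 'depth', 'mtx', 'origin', 'attitude']
```

View pics/scene0.png

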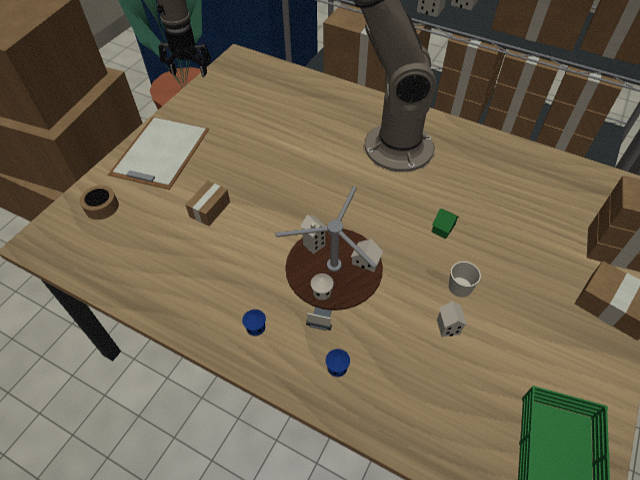

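View pics/top0.png

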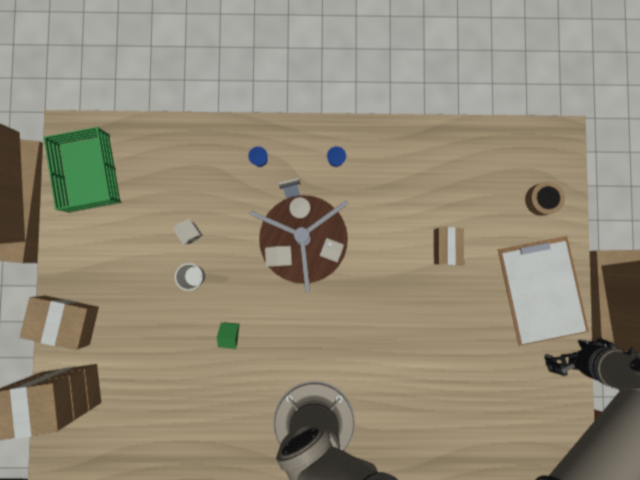

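```bash
cat >> h.py <<'E'
def ray(c,uv,z):
    M=c['mtx'];uv=np.atleast_2d(np.asarray(uv,float))
    d=np.c_[(uv[:,0]-M[0,2])/M[0,0],-(uv[:,1]-M[1,2])/M[1,1],-np.ones(len(uv))]@rot(c['attitude']).T
    o=np.asarray(c['origin']);return o+d*((z-o[2])/d[:,2])[:,None]
def proj(c,P):
    p=(np.atleast_2d(P)-c['origin'])@rot(c['attitude']);M=c['mtx']
    return np.c_[M[0,0]*p[:,0]/-p[:,2]+M[0,2],M[1,1]*p[:,1]/p[:,2]+M[1,2]]
def cloud(c):
    v,u=np.mgrid[0:480,0:640];d=c['depth'];M=c['mtx']
    p=np.stack([(u-M[0,2])/M[0,0]*d,-(v-M[1,2])/M[1,1]*d,-d],-1)
    return p@rot(c['attitude']).T+np.asarray(c['origin'])
E
python3 - <<'E'
from h import *
import pickle
for n in("top","scene"):
    c=pickle.load(open(n+'0.pkl','rb'));P=cloud(c);ok=c['depth']>0
    print(n,'bench z',np.median(P[300:330,250:290,2]) )
    hsv=cv2.cvtColor(c['img'],cv2.COLOR_RGB2HSV)
    near=(abs(P[...,0]-480)<230)&(abs(P[...,1]-50)<230)&ok
    hi=near&(P[...,2]>170)&(P[...,2]<225)
    Q=P[hi];print('hi',len(Q),Q.mean(0))
    ys,xs=np.nonzero(hi)
    q=ray(c,np.c_[xs,ys],195)
    np.save(n+'_hi.npy',q)
    cv2.imwrite(f'pics/{n}_hi.png',np.uint8(hi)*255)
    cv2.imwrite(f'pics/{n}_crop.png',cv2.resize(c['img'][140:340,180:420,::-1] if n=='top' else c['img'][170:350,240:480,::-1],None,fx=3,fy=3,interpolation=cv2.INTER_CUBIC)[:600])
    a=np.degrees(np.arctan2(q[:,1]-50,q[:,0]-480));print(q.min(0),q.max(0))
E
```

```text
top bench z 1.1098070763495116
hi 861 [548.91636645  36.97378677 201.53680837]
[401.04914144 -83.92014116 195.        ] [641.64347122 174.98365431 195.        ]
scene bench z 0.5636460242656085
hi 881 [560.3810771   39.5408575  199.46280206]
[399.63677773 -83.6368132  195.        ] [643.03727311 176.0433977  195.        ]
```

View pics/top_crop.png

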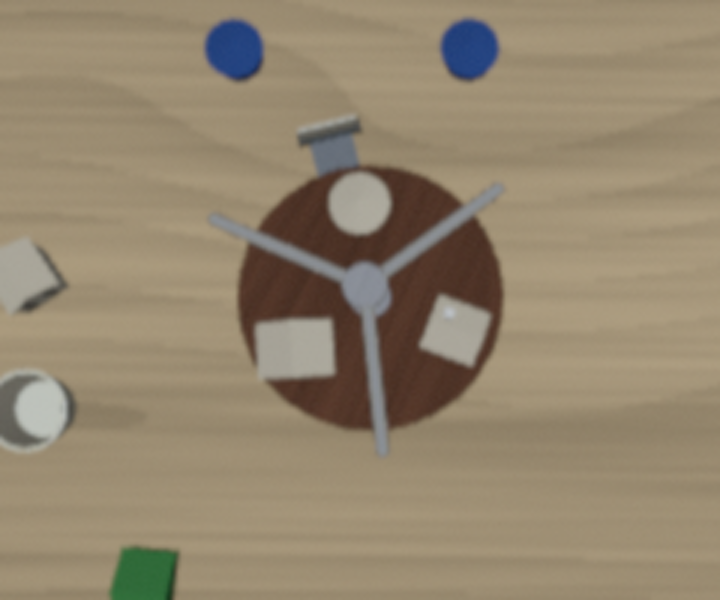

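View pics/top_hi.png

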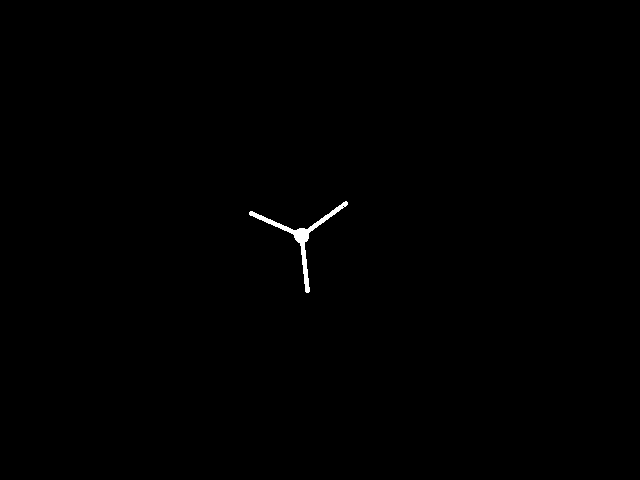

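View pics/scene_crop.png

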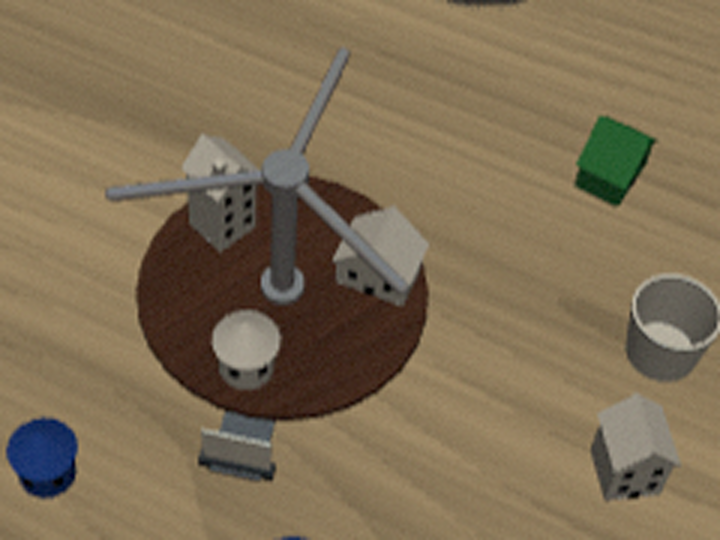

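Top crop: hub at crop (367,290), spokes toward (213,217), (500,187), (383,452); the tall house is at (457,328), the round one at (360,203), the low one at (295,348), and the card at (330,130). Next I fit the axis, spoke angle and card direction.

```bash
cat >> h.py <<'E'
from scipy.optimize import least_squares
def spokefit(q,x0):
    # q Nx2 spoke pixels on z=195; fit centre and angle of three spokes (mod 120)
    def f(p):
        d=q-p[:2];a=np.stack([abs(-np.sin(p[2]+k)*d[:,0]+np.cos(p[2]+k)*d[:,1])+1e3*((np.cos(p[2]+k)*d[:,0]+np.sin(p[2]+k)*d[:,1])<0) for k in (0,2*np.pi/3,-2*np.pi/3)]).min(0)
        return a
    r=least_squares(f,x0,loss='soft_l1',f_scale=4);return r.x,np.sqrt((r.fun**2).mean())
def hi_pts(c,axis=None):
    P=cloud(c);hi=(abs(P[...,0]-540)<170)&(abs(P[...,1]-45)<170)&(c['depth']>0)&(P[...,2]>175)&(P[...,2]<215)
    ys,xs=np.nonzero(hi);return ray(c,np.c_[xs,ys],197)[:,:2]
E
python3 - <<'E'
from h import *
import pickle
for n in("top","scene"):
    c=pickle.load(open(n+'0.pkl','rb'));q=hi_pts(c)
    best=min((spokefit(q,[545,42,np.radians(a)]) for a in range(40,90,15)),key=lambda r:r[1])
    p,e=best;print(n,p[:2],np.degrees(p[2]),e,'maxr',np.sort(np.hypot(*(q-p[:2]).T))[-3:])
    P=cloud(c);hsv=cv2.cvtColor(c['img'],cv2.COLOR_RGB2HSV)
    x0=p[:2]
    rr=np.hypot(P[...,0]-x0[0],P[...,1]-x0[1])
    # disc outline
    m=(rr<175)&(P[...,2]>18)&(P[...,2]<34)
    cs=cv2.findContours(np.uint8(m),cv2.RETR_EXTERNAL,cv2.CHAIN_APPROX_NONE)[0]
    k=max(cs,key=cv2.contourArea)[:,0]
    h=ray(c,k,26)[:,:2]
    def f(v): return np.hypot(h[:,0]-v[0],h[:,1]-v[1])-v[2]
    r=least_squares(f,[*x0,135],loss='soft_l1',f_scale=2).x;print(' disc',r)
    # houses and card: points 
    for nm,zl,zh,rl,rh in (('houses',40,145,50,140),('card',35,60,160,195)):
        m=(P[...,2]>zl)&(P[...,2]<zh)&(rr>rl)&(rr<rh)
        nl,L,st,ce=cv2.connectedComponentsWithStats(np.uint8(m))
        for i in range(1,nl):
            if st[i,4]<15: continue
            Q=P[L==i];w=Q.mean(0);print(' ',nm,st[i,4],w,Q[:,2].max(),'ang',np.degrees(np.arctan2(w[1]-r[1],w[0]-r[0])),'r',np.hypot(*(w[:2]-r[:2])),ce[i])
E
```

```text
top [549.94908291  36.62392982] 66.62228398084436 4.709943836794689 maxr [149.68187027 149.97790783 150.54673317]
 disc [520.91779188 -37.68561419  74.05887071]
  houses 320 [638.09230389  46.48922567  79.88552514] 98.46316854356519 ang 35.69239265602216 r 144.2749802725699 [299.359375 207.584375]
  houses 346 [513.54366916 -45.78062071 125.95385701] 144.64470915128436 ang -132.33186412972412 r 10.95019708802981 [331.39595376 250.06358382]
  houses 466 [496.0760468  107.71398203  82.22828639] 105.50969125403526 ang 99.69545792396723 r 147.50645708316 [277.63304721 256.22103004]
  card 49 [719.47366978  80.85623747  49.95265489] 59.52472586782187 ang 30.83805085841675 r 231.2500967488192 [288.48979592 181.73469388]
scene [552.17193589  38.08950885] 66.70159315577119 5.707430153969824 maxr [150.32182918 151.16188215 152.09260395]
 disc [582.08940135  44.90112111 111.74622822]
  houses 221 [516.99903089 -49.82506469 126.61807398] 142.94482514464084 ang -124.49460436091864 r 114.93392276430859 [311.07239819 222.85520362]
  houses 314 [530.72717346 -34.7006314   74.62310753] 123.4969618204425 ang -122.83172248383856 r 94.73392980126003 [313.8089172  240.07643312]
  houses 348 [492.36684984 118.55788024  82.0472436 ] 106.09970385404904 ang 140.61608575732026 r 116.08382494441489 [370.43390805 249.97126437]
  houses 142 [520.57957607 102.48081099  57.46235887] 81.98799032486227 ang 136.8901620051237 r 84.25484728776883 [360.         260.40140845]
  houses 412 [647.12632603  52.08646968  73.90178984] 101.5824885529496 ang 6.304530412994643 r 65.43264327629343 [321.49029126 284.87621359]
  card 109 [722.121962    81.46083048  47.19163483] 59.31474294407144 ang 14.632165428755355 r 144.72639839167158 [317.67889908 317.51376147]
```

```bash
python3 - <<'E'
from h import *
import pickle
for n in("top","scene"):
    c=pickle.load(open(n+'0.pkl','rb'))
    hsv=cv2.cvtColor(c['img'],cv2.COLOR_RGB2HSV);g=c['img'].astype(int)
    v,u=np.mgrid[0:480,0:640]
    # disc by colour
    q26=ray(c,np.c_[u.ravel(),v.ravel()],26)[:,:2].reshape(480,640,2)
    rr=np.hypot(q26[...,0]-550,q26[...,1]-37)
    dark=np.uint8((g[...,0]<105)&(g[...,0]-g[...,2]>20)&(rr<150))
    k=cv2.convexHull(max(cv2.findContours(dark,0,cv2.CHAIN_APPROX_NONE)[0],key=cv2.contourArea))[:,0]
    h=ray(c,k,26)[:,:2]
    r=least_squares(lambda w:np.hypot(h[:,0]-w[0],h[:,1]-w[1])-w[2],[550,37,135],loss='soft_l1').x;print(n,'disc',r)
    # card top / tongue: greyish in window
    m=np.uint8((hsv[...,1]<60)&(rr>138)&(rr<215)&(abs(np.degrees(np.arctan2(q26[...,1]-37,q26[...,0]-550))-14)<22))
    nl,L,st,ce=cv2.connectedComponentsWithStats(m)
    for i in range(1,nl):
        if st[i,4]>20:
            mm=L==i;px=np.argwhere(mm)[:,::-1]
            print(st[i],ce[i],g[mm].mean(0))
    cu,cv_=(290,188) if n=='top' else (320,318)
    im=cv2.resize(c['img'][cv_-25:cv_+25,cu-30:cu+30,::-1],None,fx=12,fy=12,interpolation=cv2.INTER_NEAREST);cv2.imwrite(f'pics/{n}_card.png',im)
E
```

```text
top disc [546.64232682  25.59209662 121.83233717]
[278 177  22  21 307] [289.93159609 186.47557003] [111.16612378 112.5276873  111.79153094]
scene disc [554.02238231  39.51429709 134.12672112]
[306 307  26  23 438] [319.30821918 318.56164384] [87.96347032 88.34931507 84.57990868]
```

View pics/top_card.png

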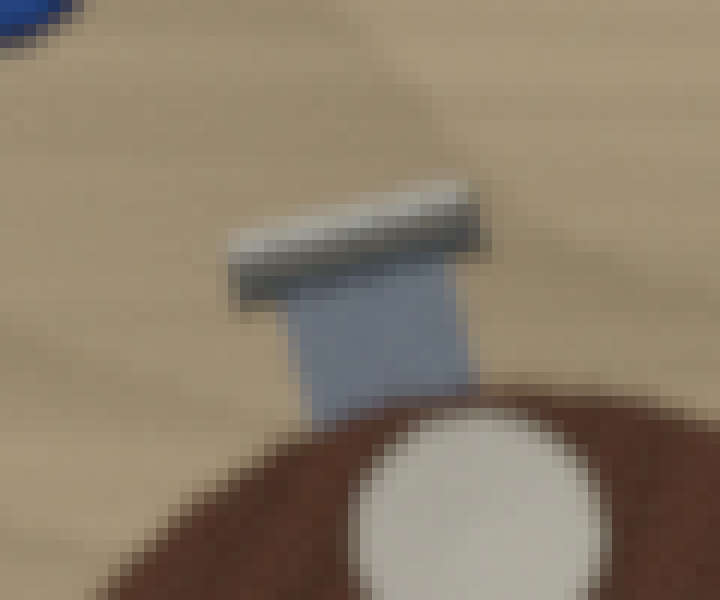

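View pics/scene_card.png

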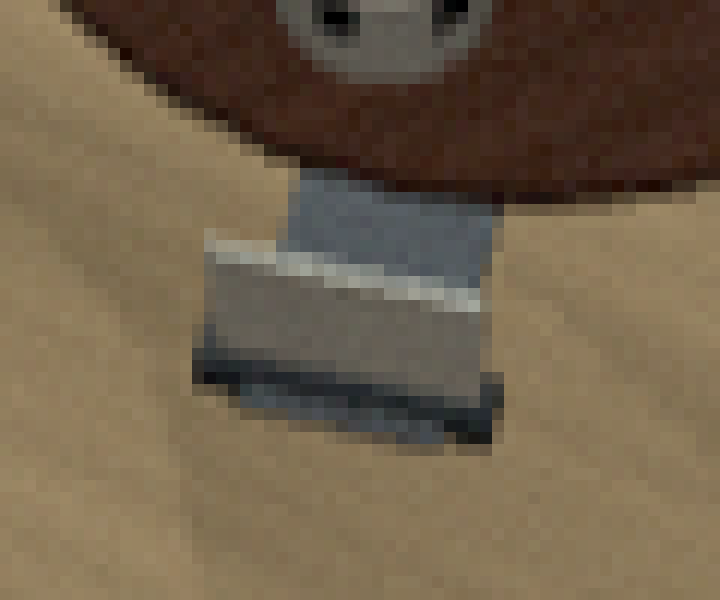

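```bash
python3 - <<'E'
from h import *
import pickle
E={'top':[[260+236/12-.5,163+244/12-.5],[260+468/12-.5,163+193/12-.5]],'scene':[[290+205/12-.5,293+245/12-.5],[290+482/12-.5,293+302/12-.5]]}
for n in("top","scene"):
    c=pickle.load(open(n+'0.pkl','rb'));g=c['img'].astype(int)
    v,u=np.mgrid[0:480,0:640]
    q26=ray(c,np.c_[u.ravel(),v.ravel()],26)[:,:2].reshape(480,640,2)
    rr=np.hypot(q26[...,0]-551,q26[...,1]-37)
    dark=np.uint8((g[...,0]<105)&(g[...,0]-g[...,2]>20)&(rr<150))
    pts=np.argwhere(dark>0)[:,::-1]
    k=cv2.convexHull(pts.astype(np.int32))[:,0]
    h=ray(c,k,26)[:,:2]
    r=least_squares(lambda w:np.hypot(h[:,0]-w[0],h[:,1]-w[1])-w[2],[550,37,135],loss='soft_l1').x
    q=hi_pts(c);p,e=min((spokefit(q,[550,37,np.radians(a)]) for a in range(55,80,4)),key=lambda r:r[1])
    # hub top centre
    e2=ray(c,E[n],55)[:,:2];m=e2.mean(0);d=e2[1]-e2[0]
    al=lambda o:np.degrees(np.arctan2(m[1]-o[1],m[0]-o[0]))
    nrm=np.degrees(np.arctan2(d[0],-d[1]))
    print(n,'disc',r,'spk',p[:2],np.degrees(p[2]),'card',m,'w',np.hypot(*d),'r',np.hypot(*(m-r[:2])),'ang',al(r),al(p),'normal',nrm)
E
```

```text
top disc [550.46953907  36.51228018 132.17845402] spk [549.94908292  36.62392982] 66.62228409476826 card [721.61821983  79.54007553] w 58.93798985954672 r 176.4745366898313 ang 14.112034404082346 14.035885830464379 normal 13.035606015494173
scene disc [552.60587295  39.2170864  134.89163574] spk [552.17193589  38.08950885] 66.70159319885329 card [719.7309705   81.45877694] w 59.74457468559278 r 172.38085348917923 ang 14.184707134406835 14.511395157694674 normal -164.8555324434173
```

```bash
python3 - <<'E'
from h import *
s=read_state();A=rot(s['tcp_rot']);print(A.round(3))
t=np.array([574.6,-69.8,s['position'][2]]);print(A.T@(t-s['position']),np.degrees(np.arctan2(A[1,0],A[0,0])))
E
```

```text
[[ 0.92   0.391 -0.001]
 [ 0.391 -0.92   0.001]
 [-0.    -0.002 -1.   ]]
[ 501.56082247 -385.52262458    0.57666296] 23.022910538431137
```

Call:
{"method": "apply_moves", "body": {
  "moves": [
    {"x": 0.01,"y": -0.008},
    {"x": 0.025,"y": -0.0193},
    {"x": 0.025,"y": -0.0193},
    {"x": 0.025,"y": -0.0193},
    {"x": 0.025,"y": -0.0193},
    {"x": 0.025,"y": -0.0193},
    {"x": 0.025,"y": -0.0193},
    {"x": 0.025,"y": -0.0193}
  ],
  "claw": 0,
  "newtons": 20
}}

```text
$.moves[0]: bad value
```

Call:
{"method": "apply_moves", "body": {
  "moves": [
    {"x": 0.025,"y": -0.0193},
    {"x": 0.025,"y": -0.0193},
    {"x": 0.025,"y": -0.0193},
    {"x": 0.025,"y": -0.0193},
    {"x": 0.025,"y": -0.0193},
    {"x": 0.025,"y": -0.0193},
    {"x": 0.025,"y": -0.0193},
    {"x": 0.025,"y": -0.0193}
  ]
}}

```text
$.moves[0]: bad value
```

Call:
{"method": "apply_moves", "body": {
  "moves": [
    {"x": 0.025,"y": -0.0193},
    {"x": 0.025,"y": -0.0193},
    {"x": 0.025,"y": -0.0193},
    {"x": 0.025,"y": -0.0193},
    {"x": 0.0165,"y": -0.0124},
    {"rz": -4.5},
    {"rz": -4.6},
    {"rz": -4.5}
  ]
}}

```text
$.moves[0]: bad value
```

```bash
cat >> h.py <<'E'
AX=np.array([551,37.3])
def loc(phi=None):
    s=read_state();A=rot(s['tcp_rot']);d=s['position'][:2]-AX
    psi=np.degrees(np.arctan2(A[1,0],A[0,0]));ph=psi-90 if phi is None else phi
    e=np.array([np.cos(np.radians(ph)),np.sin(np.radians(ph))])
    print('t %.2f'%s['t'],'pos',s['position'].round(1),'phi_tool %.2f'%(psi-90),'tilt',A[:,2].round(3),'rad %.1f tan %.1f'%(d@e,-e[1]*d[0]+e[0]*d[1]),'F',s['contact_force'].round(2),'open %.1f'%s['opening'],'q',s['q'].round(2))
E
python3 - <<'E'
from h import *
loc()
c=viewer.read_camera('scene');cv2.imwrite('pics/s1.png',c['img'][:,:,::-1])
E
```

```text
t 0.10 pos [ 263.8 -620.8  247.4] phi_tool -66.98 tilt [-0.001  0.001 -1.   ] rad 493.3 tan -521.7 F [0.67 0.49 0.36] open 85.5 q [ 1.06  0.48  0.02  1.56 -0.01  1.11 -0.08]
```

View pics/s1.png

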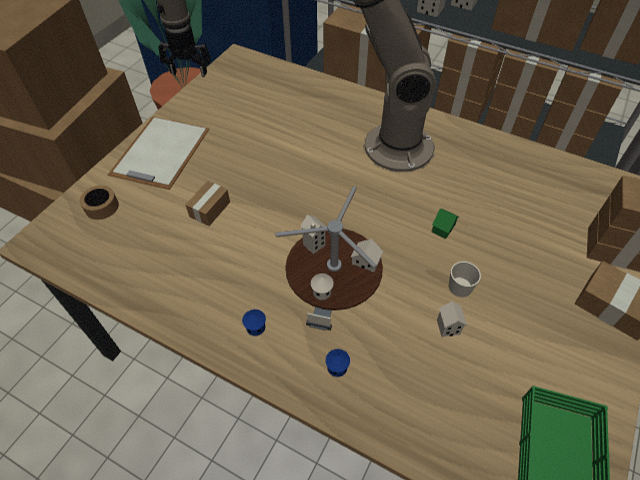

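Nothing moved (rows were refused); I'll retry with all six keys present in each row.

Call:
{"method": "apply_moves", "body": {
  "moves": [
    {"x": 0.01,"y": -0.008,"z": 0,"rx": 0,"ry": 0,"rz": 0}
  ],
  "claw": 0,
  "newtons": 20
}}

```text
t: 0.23
position: [268.0, -611.3, 247.7]
tcp_rot: [0.0, 0.98, 0.198, -0.001]
contact_force: [-0.8, 0.3, 0.2]
opening: 75.3
```

Call:
{"method": "apply_moves", "body": {
  "moves": [
    {"x": 0.025,"y": -0.0193,"z": 0,"rx": 0,"ry": 0,"rz": 0},
    {"x": 0.025,"y": -0.0193,"z": 0,"rx": 0,"ry": 0,"rz": 0},
    {"x": 0.025,"y": -0.0193,"z": 0,"rx": 0,"ry": 0,"rz": 0},
    {"x": 0.025,"y": -0.0193,"z": 0,"rx": 0,"ry": 0,"rz": 0},
    {"x": 0.025,"y": -0.0193,"z": 0,"rx": 0,"ry": 0,"rz": 0},
    {"x": 0.025,"y": -0.0193,"z": 0,"rx": 0,"ry": 0,"rz": 0},
    {"x": 0.025,"y": -0.0193,"z": 0,"rx": 0,"ry": 0,"rz": 0},
    {"x": 0.025,"y": -0.0193,"z": 0,"rx": 0,"ry": 0,"rz": 0}
  ]
}}

```text
t: 0.9
position: [394.4, -387.1, 248.3]
tcp_rot: [-0.0, 0.98, 0.2, 0.0]
contact_force: [0.3, 0.3, 0.8]
opening: -0.1
```

Call:
{"method": "apply_moves", "body": {
  "moves": [
    {"x": 0.025,"y": -0.0193,"z": 0,"rx": 0,"ry": 0,"rz": 0},
    {"x": 0.025,"y": -0.0193,"z": 0,"rx": 0,"ry": 0,"rz": 0},
    {"x": 0.025,"y": -0.0193,"z": 0,"rx": 0,"ry": 0,"rz": 0},
    {"x": 0.025,"y": -0.0193,"z": 0,"rx": 0,"ry": 0,"rz": 0},
    {"x": 0.025,"y": -0.0193,"z": 0,"rx": 0,"ry": 0,"rz": 0},
    {"x": 0.025,"y": -0.0193,"z": 0,"rx": 0,"ry": 0,"rz": 0},
    {"x": 0.025,"y": -0.0193,"z": 0,"rx": 0,"ry": 0,"rz": 0},
    {"x": 0.025,"y": -0.0193,"z": 0,"rx": 0,"ry": 0,"rz": 0}
  ]
}}

```text
t: 1.57
position: [517.6, -166.9, 248.3]
tcp_rot: [-0.0, 0.98, 0.2, -0.0]
contact_force: [0.1, -0.6, -0.1]
opening: -0.2
```

```bash
python3 - <<'E'
from h import *
loc()
s=read_state();A=rot(s['tcp_rot']);t=np.array([574.6,-69.8,248]);print(A.T@(t-s['position']))
E
```

```text
t 1.57 pos [ 517.6 -166.9  248.3] phi_tool -66.94 tilt [-0.  0. -1.] rad 174.8 tan -110.8 F [ 0.1  -0.61 -0.13] open -0.2 q [ 0.38  0.27 -0.21  1.86  0.07  1.02 -1.03]
[ 90.52057816 -67.03955255   0.34472162]
```

Call:
{"method": "apply_moves", "body": {
  "moves": [
    {"x": 0.025,"y": -0.0185,"z": 0,"rx": 0,"ry": 0,"rz": 0},
    {"x": 0.025,"y": -0.0185,"z": 0,"rx": 0,"ry": 0,"rz": 0},
    {"x": 0.025,"y": -0.0185,"z": 0,"rx": 0,"ry": 0,"rz": 0},
    {"x": 0.0155,"y": -0.0115,"z": 0,"rx": 0,"ry": 0,"rz": 0},
    {"x": 0,"y": 0,"z": 0,"rx": 0,"ry": 0,"rz": -4.5},
    {"x": 0,"y": 0,"z": 0,"rx": 0,"ry": 0,"rz": -4.6},
    {"x": 0,"y": 0,"z": 0,"rx": 0,"ry": 0,"rz": -4.5},
    {"x": 0,"y": 0,"z": 0,"rx": 0,"ry": 0,"rz": 0}
  ]
}}

```text
t: 2.23
position: [574.0, -71.2, 248.1]
tcp_rot: [-0.0, 0.949, 0.316, -0.0]
contact_force: [-0.7, -0.7, 0.4]
opening: -0.1
```

```bash
python3 - <<'E'
from h import *
loc()
c=viewer.read_camera('scene');cv2.imwrite('pics/s2.png',cv2.resize(c['img'][80:380,160:560,::-1],None,fx=2,fy=2))
E
```

```text
t 2.23 pos [574.  -71.2 248.1] phi_tool -53.16 tilt [-0.  0. -1.] rad 100.6 tan -46.6 F [-0.73 -0.73  0.42] open -0.1 q [ 0.26  0.34 -0.3   1.78  0.11  1.05 -1.01]
```

View pics/s2.png

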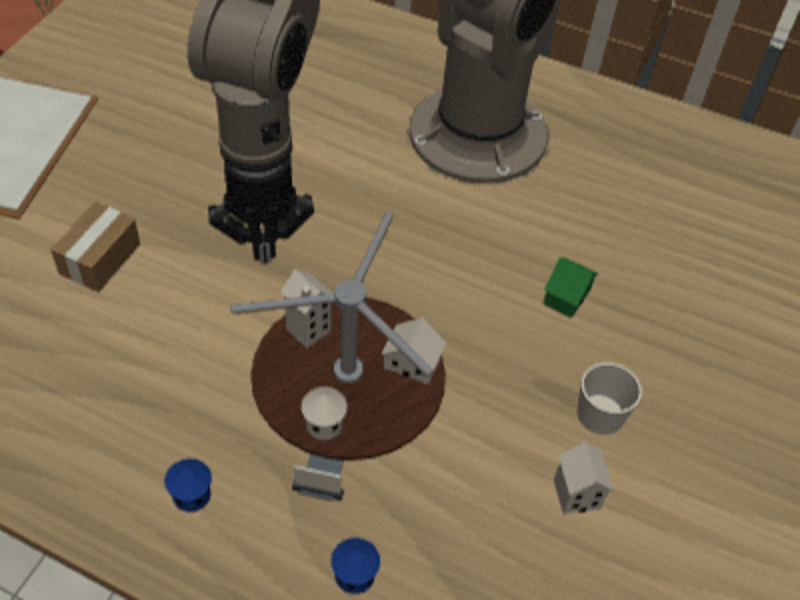

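Gripper is clear of the stand at crop (265,260), and the spoke to push ends at (235,310). I'll descend to TCP z ≈ 195 (tips 178), then approach.

Call:
{"method": "apply_moves", "body": {
  "moves": [
    {"x": 0,"y": 0,"z": 0.02,"rx": 0,"ry": 0,"rz": 0},
    {"x": 0,"y": 0,"z": 0.02,"rx": 0,"ry": 0,"rz": 0},
    {"x": 0,"y": 0,"z": 0.013,"rx": 0,"ry": 0,"rz": 0},
    {"x": 0,"y": 0,"z": 0,"rx": 0,"ry": 0,"rz": 0},
    {"x": 0.007,"y": 0,"z": 0,"rx": 0,"ry": 0,"rz": 0},
    {"x": 0.007,"y": 0,"z": 0,"rx": 0,"ry": 0,"rz": 0},
    {"x": 0,"y": 0,"z": 0,"rx": 0,"ry": 0,"rz": 0}
  ]
}}

```text
t: 2.87
position: [588.0, -62.2, 196.8]
tcp_rot: [0.0, 0.949, 0.315, 0.002]
contact_force: [-0.1, 0.5, 0.7]
opening: -0.4
```

```bash
python3 - <<'E'
from h import *
loc()
c=viewer.read_camera('scene');cv2.imwrite('pics/s3.png',cv2.resize(c['img'][130:330,220:480,::-1],None,fx=3,fy=3))
E
```

```text
t 2.87 pos [588.  -62.2 196.8] phi_tool -53.32 tilt [ 0.003  0.001 -1.   ] rad 101.8 tan -29.8 F [-0.1   0.52  0.7 ] open -0.4 q [ 0.23  0.41 -0.29  1.8   0.14  0.95 -1.05]
```

View pics/s3.png

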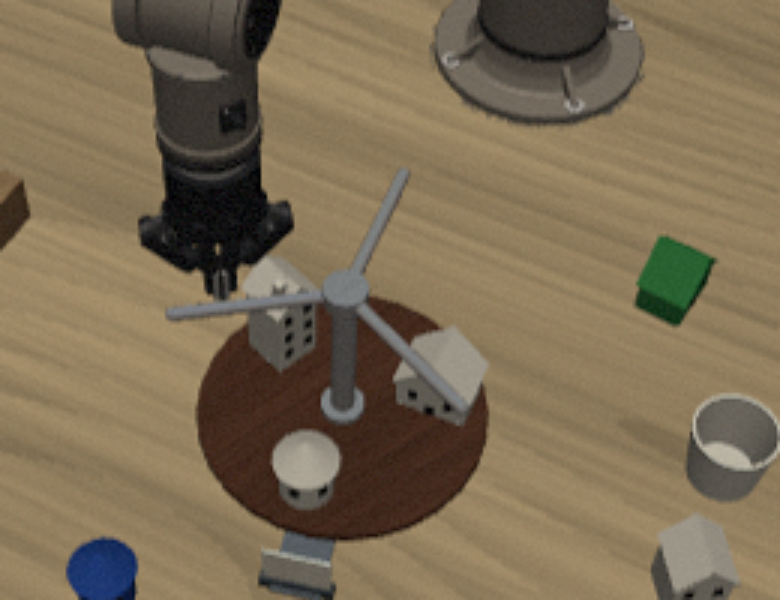

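Call:
{"method": "apply_moves", "body": {
  "moves": [
    {"x": 0.003,"y": 0,"z": 0,"rx": 0,"ry": 0,"rz": 0},
    {"x": 0.003,"y": 0,"z": 0,"rx": 0,"ry": 0,"rz": 0},
    {"x": 0.003,"y": 0,"z": 0,"rx": 0,"ry": 0,"rz": 0},
    {"x": 0.002,"y": 0,"z": 0,"rx": 0,"ry": 0,"rz": 0},
    {"x": 0.002,"y": 0,"z": 0,"rx": 0,"ry": 0,"rz": 0}
  ]
}}

```text
t: 3.33
position: [596.4, -56.0, 195.4]
tcp_rot: [0.0, 0.949, 0.314, 0.0]
contact_force: [-0.3, -0.6, 0.4]
opening: -0.1
```

```bash
python3 - <<'E'
from h import *
loc()
E
```

```text
t 3.33 pos [596.4 -56.  195.4] phi_tool -53.38 tilt [ 0.  0. -1.] rad 102.0 tan -19.2 F [-0.27 -0.57  0.38] open -0.1 q [ 0.21  0.42 -0.29  1.78  0.15  0.96 -1.07]
```

Still free. Begin the arc, 2° per row (tool x = 3.5 mm, y = 0.5 mm, rz = −2).

Call:
{"method": "apply_moves", "body": {
  "moves": [
    {"x": 0.0018,"y": 0.0003,"z": 0,"rx": 0,"ry": 0,"rz": 0},
    {"x": 0.0018,"y": 0.0003,"z": 0,"rx": 0,"ry": 0,"rz": -1},
    {"x": 0.0027,"y": 0.0004,"z": 0,"rx": 0,"ry": 0,"rz": -1.5},
    {"x": 0.0035,"y": 0.0005,"z": 0,"rx": 0,"ry": 0,"rz": -2},
    {"x": 0.0035,"y": 0.0005,"z": 0,"rx": 0,"ry": 0,"rz": -2},
    {"x": 0.0035,"y": 0.0005,"z": 0,"rx": 0,"ry": 0,"rz": -2}
  ]
}}

```text
t: 3.83
position: [610.5, -47.8, 195.2]
tcp_rot: [0.0, 0.923, 0.385, -0.001]
contact_force: [-2.7, -0.3, 0.1]
opening: 0.5
```

```bash
python3 - <<'E'
from h import *
loc()
c=viewer.read_camera('scene');cv2.imwrite('pics/s4.png',cv2.resize(c['img'][130:330,220:480,::-1],None,fx=3,fy=3))
q=hi_pts(c);p,e=min((spokefit(q,[552.2,38.1,np.radians(a)]) for a in range(60,90,3)),key=lambda r:r[1]);print(p[:2],np.degrees(p[2]),e)
E
```

```text
t 3.83 pos [610.5 -47.8 195.2] phi_tool -44.73 tilt [-0.001 -0.001 -1.   ] rad 102.2 tan -18.6 F [-2.75 -0.34  0.07] open 0.5 q [ 0.22  0.45 -0.32  1.74  0.17  0.98 -0.95]
[551.41852101  37.5359795 ] 74.24421301283587 6.630530911825998
```

View pics/s4.png

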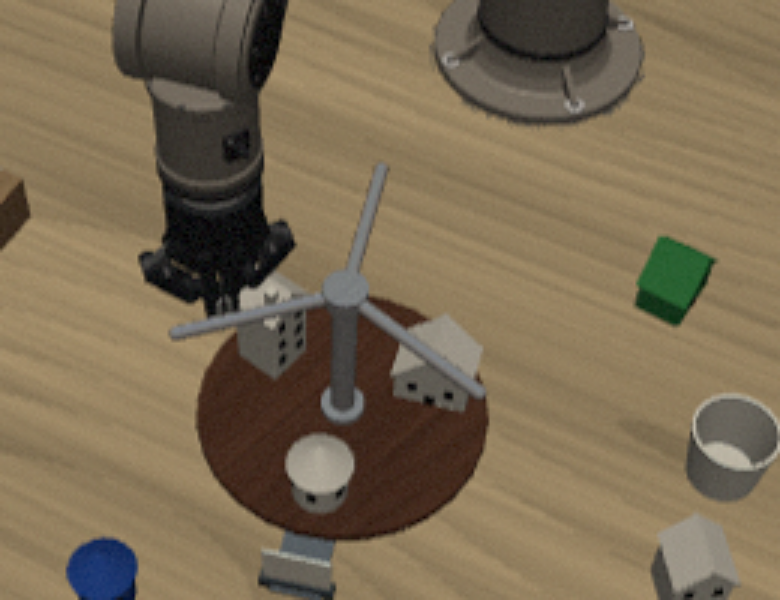

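The stand is turning smoothly at about 2.8 N, and the houses are riding along. Continuing.

Call:
{"method": "apply_moves", "body": {
  "moves": [
    {"x": 0.0035,"y": 0.0005,"z": 0,"rx": 0,"ry": 0,"rz": -1.9},
    {"x": 0.0035,"y": 0.0005,"z": 0,"rx": 0,"ry": 0,"rz": -1.9},
    {"x": 0.0035,"y": 0.0005,"z": 0,"rx": 0,"ry": 0,"rz": -2},
    {"x": 0.0035,"y": 0.0005,"z": 0,"rx": 0,"ry": 0,"rz": -2},
    {"x": 0.0035,"y": 0.0005,"z": 0,"rx": 0,"ry": 0,"rz": -2},
    {"x": 0.0035,"y": 0.0005,"z": 0,"rx": 0,"ry": 0,"rz": -2},
    {"x": 0.0035,"y": 0.0005,"z": 0,"rx": 0,"ry": 0,"rz": -2},
    {"x": 0.0035,"y": 0.0005,"z": 0,"rx": 0,"ry": 0,"rz": -2}
  ]
}}

```text
t: 4.55
position: [631.0, -28.7, 195.2]
tcp_rot: [0.0, 0.862, 0.507, -0.001]
contact_force: [-2.0, -1.8, 0.3]
opening: 0.1
```

```bash
python3 - <<'E'
from h import *
loc()
E
```

```text
t 4.55 pos [631.  -28.7 195.2] phi_tool -29.01 tilt [-0.001 -0.001 -1.   ] rad 102.0 tan -19.0 F [-2.   -1.84  0.31] open 0.1 q [ 0.23  0.49 -0.38  1.69  0.21  1.   -0.73]
```

Call:
{"method": "apply_moves", "body": {
  "moves": [
    {"x": 0.0035,"y": 0.0005,"z": 0,"rx": 0,"ry": 0,"rz": -2},
    {"x": 0.0035,"y": 0.0005,"z": 0,"rx": 0,"ry": 0,"rz": -2},
    {"x": 0.0035,"y": 0.0005,"z": 0,"rx": 0,"ry": 0,"rz": -2},
    {"x": 0.0035,"y": 0.0005,"z": 0,"rx": 0,"ry": 0,"rz": -2},
    {"x": 0.0035,"y": 0.0005,"z": 0,"rx": 0,"ry": 0,"rz": -2},
    {"x": 0.0035,"y": 0.0005,"z": 0,"rx": 0,"ry": 0,"rz": -2},
    {"x": 0.0035,"y": 0.0005,"z": 0,"rx": 0,"ry": 0,"rz": -2},
    {"x": 0.0035,"y": 0.0005,"z": 0,"rx": 0,"ry": 0,"rz": -2}
  ]
}}

```text
t: 5.22
position: [645.6, -4.8, 195.2]
tcp_rot: [0.001, 0.783, 0.622, -0.0]
contact_force: [0.1, -2.2, -0.1]
opening: 0.0
```

```bash
python3 - <<'E'
from h import *
loc()
E
```

```text
t 5.22 pos [645.6  -4.8 195.2] phi_tool -13.04 tilt [ 0.    -0.001 -1.   ] rad 101.7 tan -19.6 F [ 0.15 -2.25 -0.06] open 0.0 q [ 0.23  0.52 -0.44  1.66  0.25  1.02 -0.52]
```

Call:
{"method": "apply_moves", "body": {
  "moves": [
    {"x": 0.0036,"y": 0.0005,"z": 0,"rx": 0,"ry": 0,"rz": -2},
    {"x": 0.0036,"y": 0.0005,"z": 0,"rx": 0,"ry": 0,"rz": -2},
    {"x": 0.0036,"y": 0.0005,"z": 0,"rx": 0,"ry": 0,"rz": -2},
    {"x": 0.0036,"y": 0.0005,"z": 0,"rx": 0,"ry": 0,"rz": -2},
    {"x": 0.0036,"y": 0.0005,"z": 0,"rx": 0,"ry": 0,"rz": -2},
    {"x": 0.0036,"y": 0.0005,"z": 0,"rx": 0,"ry": 0,"rz": -2},
    {"x": 0.0036,"y": 0.0005,"z": 0,"rx": 0,"ry": 0,"rz": -2},
    {"x": 0.0036,"y": 0.0005,"z": 0,"rx": 0,"ry": 0,"rz": -2}
  ]
}}

```text
t: 5.88
position: [653.2, 23.3, 195.3]
tcp_rot: [0.001, 0.689, 0.725, 0.0]
contact_force: [2.2, -2.8, -1.0]
opening: -0.3
```

Call:
{"method": "apply_moves", "body": {
  "moves": [
    {"x": 0.0036,"y": 0.0005,"z": 0,"rx": 0,"ry": 0,"rz": -2},
    {"x": 0.0036,"y": 0.0005,"z": 0,"rx": 0,"ry": 0,"rz": -2},
    {"x": 0.0036,"y": 0.0005,"z": 0,"rx": 0,"ry": 0,"rz": -2},
    {"x": 0.0036,"y": 0.0005,"z": 0,"rx": 0,"ry": 0,"rz": -2},
    {"x": 0.0036,"y": 0.0005,"z": 0,"rx": 0,"ry": 0,"rz": -2},
    {"x": 0.0036,"y": 0.0005,"z": 0,"rx": 0,"ry": 0,"rz": -2},
    {"x": 0.0036,"y": 0.0005,"z": 0,"rx": 0,"ry": 0,"rz": -2},
    {"x": 0.0036,"y": 0.0005,"z": 0,"rx": 0,"ry": 0,"rz": -2}
  ]
}}

```text
t: 6.55
position: [652.5, 52.6, 195.4]
tcp_rot: [0.001, 0.581, 0.814, 0.0]
contact_force: [3.0, -3.1, -0.6]
opening: -0.5
```

```bash
python3 - <<'E'
from h import *
loc()
c=viewer.read_camera('scene');cv2.imwrite('pics/s5.png',cv2.resize(c['img'][130:330,220:480,::-1],None,fx=3,fy=3))
E
```

```text
t 6.55 pos [652.5  52.6 195.4] phi_tool 18.96 tilt [ 0.002 -0.001 -1.   ] rad 100.9 tan -18.5 F [ 3.01 -3.14 -0.57] open -0.5 q [ 0.23  0.56 -0.57  1.63  0.34  1.05 -0.11]
```

View pics/s5.png

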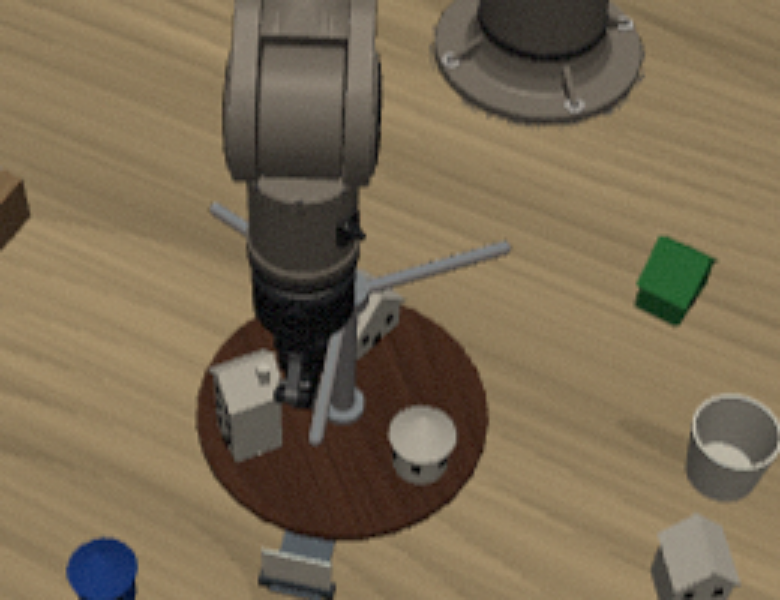

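Call:
{"method": "apply_moves", "body": {
  "moves": [
    {"x": 0.0035,"y": 0.0006,"z": 0,"rx": 0,"ry": 0,"rz": -2},
    {"x": 0.0035,"y": 0.0006,"z": 0,"rx": 0,"ry": 0,"rz": -2},
    {"x": 0.0035,"y": 0.0006,"z": 0,"rx": 0,"ry": 0,"rz": -2},
    {"x": 0.0035,"y": 0.0006,"z": 0,"rx": 0,"ry": 0,"rz": -2},
    {"x": 0.0035,"y": 0.0006,"z": 0,"rx": 0,"ry": 0,"rz": -2},
    {"x": 0.0035,"y": 0.0006,"z": 0,"rx": 0,"ry": 0,"rz": -2},
    {"x": 0.0035,"y": 0.0006,"z": 0,"rx": 0,"ry": 0,"rz": -2},
    {"x": 0.0035,"y": 0.0006,"z": 0,"rx": 0,"ry": 0,"rz": -2}
  ]
}}

```text
t: 7.27
position: [644.1, 79.9, 195.5]
tcp_rot: [0.001, 0.462, 0.887, 0.0]
contact_force: [0.8, -2.7, 0.5]
opening: 0.1
```

Call:
{"method": "apply_moves", "body": {
  "moves": [
    {"x": 0.0035,"y": 0.0006,"z": 0,"rx": 0,"ry": 0,"rz": -2},
    {"x": 0.0035,"y": 0.0006,"z": 0,"rx": 0,"ry": 0,"rz": -2},
    {"x": 0.0035,"y": 0.0006,"z": 0,"rx": 0,"ry": 0,"rz": -2},
    {"x": 0.0035,"y": 0.0006,"z": 0,"rx": 0,"ry": 0,"rz": -2},
    {"x": 0.0035,"y": 0.0006,"z": 0,"rx": 0,"ry": 0,"rz": -2},
    {"x": 0.0035,"y": 0.0006,"z": 0,"rx": 0,"ry": 0,"rz": -2},
    {"x": 0.0035,"y": 0.0006,"z": 0,"rx": 0,"ry": 0,"rz": -2},
    {"x": 0.0035,"y": 0.0006,"z": 0,"rx": 0,"ry": 0,"rz": -2}
  ]
}}

```text
t: 7.93
position: [628.9, 103.8, 195.4]
tcp_rot: [0.001, 0.334, 0.942, -0.0]
contact_force: [1.4, -1.3, 0.6]
opening: -0.2
```

```bash
python3 - <<'E'
from h import *
loc()
E
```

```text
t 7.93 pos [628.9 103.8 195.4] phi_tool 50.92 tilt [ 0.001 -0.001 -1.   ] rad 100.7 tan -18.6 F [ 1.38 -1.29  0.56] open -0.2 q [ 0.24  0.56 -0.71  1.66  0.41  1.07  0.3 ]
```

Call:
{"method": "apply_moves", "body": {
  "moves": [
    {"x": 0.0035,"y": 0.0006,"z": 0,"rx": 0,"ry": 0,"rz": -2},
    {"x": 0.0035,"y": 0.0006,"z": 0,"rx": 0,"ry": 0,"rz": -2},
    {"x": 0.0035,"y": 0.0006,"z": 0,"rx": 0,"ry": 0,"rz": -2},
    {"x": 0.0035,"y": 0.0006,"z": 0,"rx": 0,"ry": 0,"rz": -2},
    {"x": 0.0035,"y": 0.0006,"z": 0,"rx": 0,"ry": 0,"rz": -2},
    {"x": 0.0026,"y": 0.0004,"z": 0,"rx": 0,"ry": 0,"rz": -1.5},
    {"x": 0.0018,"y": 0.0003,"z": 0,"rx": 0,"ry": 0,"rz": -1},
    {"x": 0,"y": 0,"z": 0,"rx": 0,"ry": 0,"rz": 0}
  ]
}}

```text
t: 8.6
position: [611.9, 120.1, 195.3]
tcp_rot: [-0.0, 0.23, 0.973, 0.0]
contact_force: [-0.1, -1.4, 0.6]
opening: -0.2
```

```bash
python3 - <<'E'
from h import *
loc()
for n in('scene','top'):
    c=viewer.read_camera(n);cv2.imwrite(f'pics/{n}6.png',cv2.resize(c['img'][130:330,(220 if n=='scene' else 180):(480 if n=='scene' else 440),::-1],None,fx=3,fy=3))
    q=hi_pts(c);x0=[552.2,38.1] if n=='scene' else [550,36.6]
    q=q[np.hypot(*(q-x0).T)<152]
    for a in(60,66,70): 
        p,e=spokefit(q,[*x0,np.radians(a)]);print(n,p[:2],np.degrees(p[2]),e,len(q))
E
```

```text
t 8.60 pos [611.9 120.1 195.3] phi_tool 63.45 tilt [-0.  0. -1.] rad 101.3 tan -17.5 F [-0.06 -1.35  0.61] open -0.2 q [ 0.26  0.56 -0.77  1.7   0.44  1.06  0.46]
scene [560.23269759  29.14303859] 61.79385560335274 7.3371554858002765 515
scene [560.23270026  29.14304207] 61.79385115789629 7.33715596285769 515
scene [560.23270418  29.14304715] 61.79384465271811 7.337156661683236 515
top [568.92754135   7.07572698] 63.12528091171604 3.3669306009088062 205
top [377.4777657  301.86179694] 63.02332447914069 3.441030514038164 205
top [549.53647276  37.15059468] 63.023326365567314 3.4410305099602763 205
```

View pics/scene6.png

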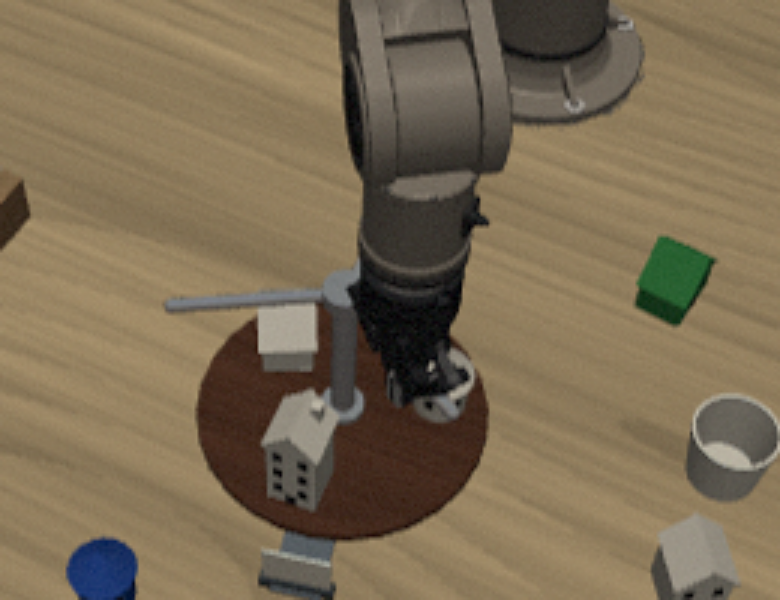

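View pics/top6.png

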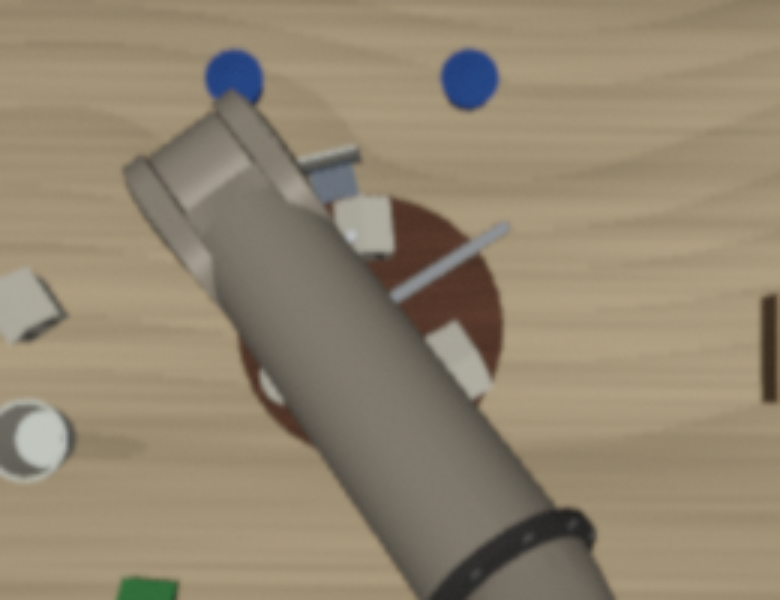

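Call:
{"method": "apply_moves", "body": {
  "moves": [
    {"x": 0.0026,"y": 0.0004,"z": 0,"rx": 0,"ry": 0,"rz": -1.5},
    {"x": 0.0035,"y": 0.0005,"z": 0,"rx": 0,"ry": 0,"rz": -2},
    {"x": 0.0035,"y": 0.0005,"z": 0,"rx": 0,"ry": 0,"rz": -2},
    {"x": 0.0035,"y": 0.0005,"z": 0,"rx": 0,"ry": 0,"rz": -2},
    {"x": 0.0026,"y": 0.0004,"z": 0,"rx": 0,"ry": 0,"rz": -1.5},
    {"x": 0.0018,"y": 0.0003,"z": 0,"rx": 0,"ry": 0,"rz": -1},
    {"x": 0,"y": 0,"z": 0,"rx": 0,"ry": 0,"rz": 0}
  ]
}}

```text
t: 9.28
position: [596.5, 129.5, 195.3]
tcp_rot: [-0.0, 0.143, 0.99, 0.0]
contact_force: [-0.9, -0.4, -0.5]
opening: 0.5
```

```bash
python3 - <<'E'
from h import *
loc()
for n in('scene','top'):
    c=viewer.read_camera(n);cv2.imwrite(f'pics/{n}7.png',cv2.resize(c['img'][130:330,(220 if n=='scene' else 180):(480 if n=='scene' else 440),::-1],None,fx=3,fy=3))
    q=hi_pts(c);x0=np.array([552.2,38.1] if n=='scene' else [550,36.6])
    d=q-x0;r=np.hypot(*d.T);a=np.degrees(np.arctan2(d[:,1],d[:,0]))
    k=(r>45)&(r<151)&(abs(a+50)<20)
    w=np.median(a[k]);print(n,k.sum(),'spoke at',w,a[k].mean())
    for lo in(165,):
        b=(a-194+540)%360-180;k=(r>45)&(r<151)&(abs(b)<20);print(' x spoke',k.sum(),194+np.mean(b[k]) if k.sum() else None)
E
```

```text
t 9.28 pos [596.5 129.5 195.3] phi_tool 73.51 tilt [-0.  0. -1.] rad 101.4 tan -17.5 F [-0.88 -0.37 -0.45] open 0.5 q [ 0.28  0.55 -0.82  1.73  0.45  1.06  0.59]
scene 204 spoke at -46.82523393657305 -46.842567054227985
 x spoke 132 193.17526400107207
top 178 spoke at -46.95238747500119 -46.95940650296852
 x spoke 0 None
```

View pics/scene7.png

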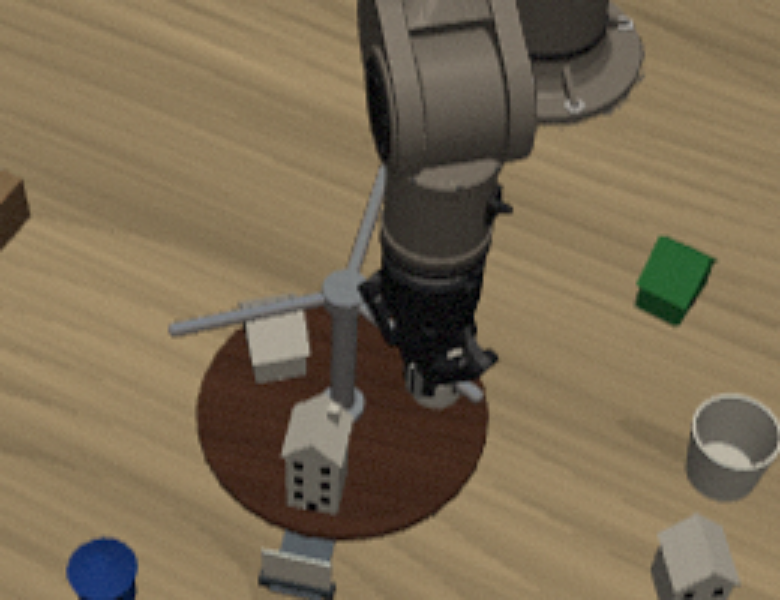

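Call:
{"method": "apply_moves", "body": {
  "moves": [
    {"x": 0.001,"y": 0.0002,"z": 0,"rx": 0,"ry": 0,"rz": -0.6},
    {"x": 0.001,"y": 0.0002,"z": 0,"rx": 0,"ry": 0,"rz": -0.5},
    {"x": 0,"y": 0,"z": 0,"rx": 0,"ry": 0,"rz": 0},
    {"x": -0.005,"y": 0,"z": 0,"rx": 0,"ry": 0,"rz": 0},
    {"x": -0.012,"y": 0,"z": 0,"rx": 0,"ry": 0,"rz": 0},
    {"x": -0.01,"y": 0,"z": 0,"rx": 0,"ry": 0,"rz": 0},
    {"x": 0,"y": 0,"z": 0,"rx": 0,"ry": 0,"rz": 0}
  ]
}}

```text
t: 9.97
position: [623.2, 121.6, 195.1]
tcp_rot: [0.0, 0.136, 0.991, 0.0]
contact_force: [0.3, 0.4, 0.7]
opening: 0.3
```

Call:
{"method": "apply_moves", "body": {
  "moves": [
    {"x": 0,"y": 0,"z": -0.03,"rx": 0,"ry": 0,"rz": 0},
    {"x": 0,"y": 0,"z": -0.03,"rx": 0,"ry": 0,"rz": 0},
    {"x": 0,"y": 0,"z": -0.02,"rx": 0,"ry": 0,"rz": 0},
    {"x": 0,"y": 0,"z": 0,"rx": 0,"ry": 0,"rz": 0}
  ]
}}

```text
t: 10.3
position: [622.9, 124.4, 280.3]
tcp_rot: [0.003, 0.135, 0.991, 0.002]
contact_force: [-0.3, 1.2, 1.2]
opening: -0.4
```

```bash
python3 - <<'E'
from h import *
loc()
s=read_state();A=rot(s['tcp_rot']);print(A.T@(np.array([420,-330,275.])-s['position']))
for n in('scene',):
    c=viewer.read_camera(n);q=hi_pts(c);x0=np.array([552.2,38.1] if n=='scene' else [550,36.6])
    d=q-x0;r=np.hypot(*d.T);a=np.degrees(np.arctan2(d[:,1],d[:,0]))
    k=(r>45)&(r<151)&(abs(a+50)<20);print(n,k.sum(),a[k].mean())
E
```

```text
t 10.30 pos [622.9 124.4 280.3] phi_tool 74.52 tilt [ 0.007  0.002 -1.   ] rad 103.1 tan -46.1 F [-0.28  1.17  1.19] open -0.4 q [ 0.3   0.51 -0.85  1.58  0.4   1.22  0.68]
[  74.36634295 -492.0766585     2.82398825]
scene 205 -46.12401044615316
```

Call:
{"method": "apply_moves", "body": {
  "moves": [
    {"x": 0.004,"y": -0.02,"z": 0,"rx": 0,"ry": 0,"rz": 0},
    {"x": 0.006,"y": -0.035,"z": 0,"rx": 0,"ry": 0,"rz": 0},
    {"x": 0.006,"y": -0.035,"z": 0,"rx": 0,"ry": 0,"rz": 0},
    {"x": 0.006,"y": -0.035,"z": 0,"rx": 0,"ry": 0,"rz": 0},
    {"x": 0.006,"y": -0.035,"z": 0,"rx": 0,"ry": 0,"rz": 0},
    {"x": 0.006,"y": -0.035,"z": 0,"rx": 0,"ry": 0,"rz": 0},
    {"x": 0.006,"y": -0.035,"z": 0,"rx": 0,"ry": 0,"rz": 0},
    {"x": 0.006,"y": -0.035,"z": 0,"rx": 0,"ry": 0,"rz": 0}
  ]
}}

```text
t: 11.02
position: [504.3, -121.8, 274.1]
tcp_rot: [-0.001, 0.135, 0.991, 0.0]
contact_force: [0.4, 0.1, 0.4]
opening: -0.1
```

Call:
{"method": "apply_moves", "body": {
  "moves": [
    {"x": 0.006,"y": -0.035,"z": 0,"rx": 0,"ry": 0,"rz": 0},
    {"x": 0.006,"y": -0.035,"z": 0,"rx": 0,"ry": 0,"rz": 0},
    {"x": 0.006,"y": -0.035,"z": 0,"rx": 0,"ry": 0,"rz": 0},
    {"x": 0.006,"y": -0.035,"z": 0,"rx": 0,"ry": 0,"rz": 0},
    {"x": 0.004,"y": -0.02,"z": 0,"rx": 0,"ry": 0,"rz": 0},
    {"x": 0,"y": 0,"z": 0,"rx": 0,"ry": 0,"rz": 0}
  ]
}}

```text
t: 11.52
position: [432.7, -272.2, 273.6]
tcp_rot: [-0.002, 0.139, 0.99, -0.0]
contact_force: [0.1, -0.8, 0.0]
opening: -0.1
```

```bash
python3 - <<'E'
from h import *
import pickle
loc()
for n in('scene','top'):
    c=viewer.read_camera(n);pickle.dump(c,open(n+'8.pkl','wb'));cv2.imwrite(f'pics/{n}8.png',cv2.resize(c['img'][130:330,(220 if n=='scene' else 180):(480 if n=='scene' else 440),::-1],None,fx=3,fy=3))
    x0=np.array([552.2,38.1] if n=='scene' else [550,36.6])
    q=hi_pts(c)
    p,e=min((spokefit(q,[*x0,np.radians(a)]) for a in range(66,84,4)),key=lambda r:r[1]);print(n,p[:2],np.degrees(p[2]),e)
    P=cloud(c);d=P-np.r_[x0,0];r=np.hypot(d[...,0],d[...,1])
    m=(P[...,2]>115)&(P[...,2]<150)&(r>50)&(r<130)
    Q=P[m].mean(0);print(' tall',m.sum(),Q,np.degrees(np.arctan2(*(Q[:2]-x0)[::-1])),np.hypot(*(Q[:2]-x0)))
E
```

```text
t 11.52 pos [ 432.7 -272.2  273.6] phi_tool 74.02 tilt [-0.004 -0.    -1.   ] rad -330.1 tan 28.5 F [ 0.06 -0.76  0.01] open -0.1 q [ 1.12  0.27 -0.8   1.87  0.22  1.09  1.53]
scene [552.24649221  38.21160011] 73.93640900892846 5.7474323267348835
 tall 337 [640.11939799  62.04226505 126.55246101] 15.233430070391265 91.12108756161113
top [549.90321871  36.57620237] 73.8625887333283 4.652239312446077
 tall 306 [637.03681582  57.56642642 127.47305875] 13.544019085602486 89.52652313395998
```

View pics/scene8.png

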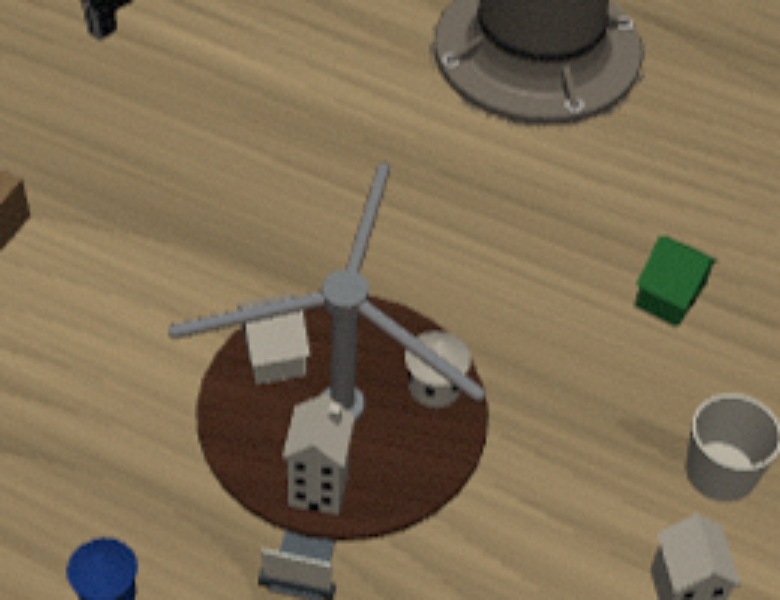

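View pics/top8.png

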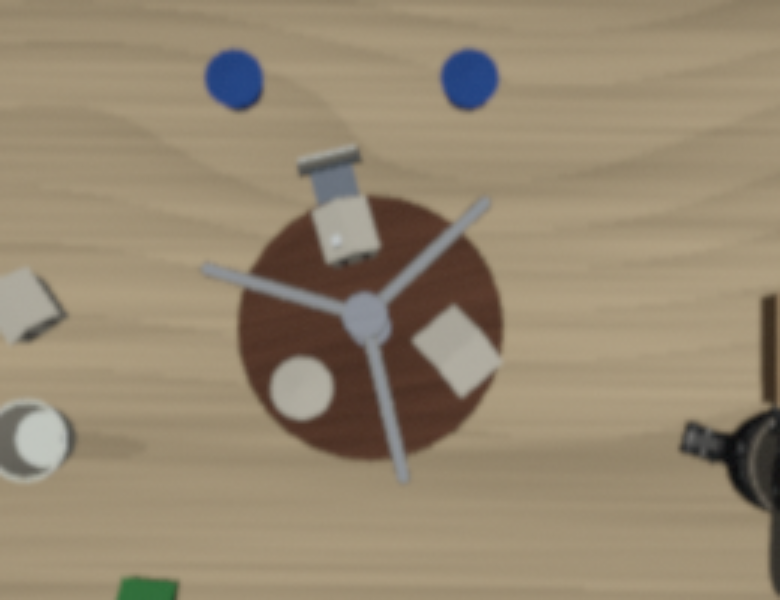

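The tall house is squarely behind the card at top crop (345,230), with the card at (330,160). All three houses are standing and the arm is clear. Handing in.

```bash
python3 - <<'E'
from h import *
print(workorder.close_job())
E
```

```text
the job is handed in; nothing more can be done
None
```

I pushed one spoke with the closed fingertips and turned the stand about 127° anticlockwise. I then backed off, raised the arm and moved it clear. The job was handed in at about 11.6 s of the 40 s allowed.

**Alignment:** both cameras' spoke fits put the tall house at 13.9°. The card direction measured about 14.2° (separate estimates 13.0° to 15.1°). The house is therefore within roughly 0.3–0.5°, or less than 1 mm, of squarely behind the card.

**Checks that disagreed:** depth readings of the tall house's roof gave 13.5° from the top camera and 15.2° from the scene camera. These are rougher, because each camera sees only part of the roof, and they lie either side of the target.

**State at the end:** in the last pictures all three houses stand in place on the disc, and the things visible around the stand look undisturbed. The gripper touched nothing but the spoke, and the highest push I read was about 4.4 N.

**Refused calls:** the first three move calls were refused as malformed, and nothing moved.

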